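# Weed out the ballast cassette whose slug has come adrift

## Robot

A 6-joint arm with a two-finger parallel gripper is mounted at the origin on a cart in front of the work surface, level with it; the furniture and walls round the work are solid. World frame = base frame: x ahead of the robot, y to its left, z up, the work surface at z = 0. Lengths are in m, angles in rad, forces in N, time in s.
With the tool pointing down it reaches from about 0.35 to 0.85 m from the base axis. Payload 8.1 kg.
Tool frame: the origin (TCP) lies at the centre of the arm's flange, where the gripper is bolted on; the fingertips stand 186 mm ahead of it and the grasp point (between the pads) lies 167 mm ahead of it (robot.grasp_offset is the distance from the TCP to the grasp point, in m); z points along the fingers, y is the line along which they close (so a half turn about z gives the same grasp; the last joint's range is limited). The gripper opens to 93 mm and grips with 3 to 60 N. Pads are 15 mm wide; open, the fingers measure 128 mm over their backs; the gripper's body (75 mm by 188 mm) begins 65 mm behind the grasp point.
Start: joints at [-1.352, 0.13, 1.488, -0, 1.523, -0.085], TCP at [0.18, -0.573, 0.405] pointing down, gripper open.
Joint ranges: [-2.96, 2.96], [-0.89, 2.26], [0.02, 2.5], [-1.34, 4.48], [0, 2.73], [-2.66, 2.66]. Speed limits (rad/s): [2.39, 2.39, 2.79, 3.14, 3.14, 3.14].

## Interface

Orientations are given as a rotation vector (axis times angle).
In Python, from plant import robot gives the robot as it stands.
- The arm moves only by the tool drive_tool, never from a script. Its argument "moves" is one flat list of numbers, 7 for each row, row after row: the finger opening in mm, from 0 to 93, then the shift along the tool's x, y, z in mm, then the turn, a rotation vector about the tool's x, y, z in degrees. A call has 1 to 8 rows; each row shifts and turns the commanded pose from where the row before left it, along the tool's axes as they then stand; what a row does not reach is not made up. A row lasts 1/10 s, in which the tool goes at most 50 mm and 8.59 degrees, less where a joint would pass 70% of its speed; a pose out of reach is approached as far as the arm can. A call is refused whole if a number of a shift passes 50 or a number of a turn 8.59, either way. A call with a gripper value outside its range is refused whole. The fingers move at their own pace and stop on an object; "grip_force" is the grip in N (left out, the last holds). Time passes only in rows, so rows that do not move let the fingers close. It gives the time, the measured TCP pose, the force, the opening and the grip force at its end, in the units of the state.
- robot.read_state(): the state, without advancing time (a new reading comes with each control period).
- robot.read_camera(name): name is "side" or "top" or "wrist"; returns a dict with "color" (384x512x3 uint8, red, green, blue), "depth" (384x512 float32, m along the optical axis (not along the pixel's ray), 0 where there is no reading), "mtx" (3x3 intrinsics, pixels), "dist_coeffs" ([k1, k2, p1, p2, k3] as OpenCV has them; the pictures are not rectified), "R" (3x3) and "t" (3): a world point X has camera coordinates R X + t. Camera axes: x right, y down, z forward; pixel columns grow to the right and rows downward; lengths in m; the calibration is good to about 2 mm. A picture is of the moment at which its call begins.
- robot.close_job(): hands the job in; it is judged then, once.
The state is a dict: "t": time; "q": joint angles; "dq": joint speeds; "joint_torque": joint torques, N m; "tool_pos": TCP position; "orientation": TCP orientation; "force": force on the tool from outside, world axes, zero at the start; "wrist_torque": the same for the moment, N m; "opening": finger opening in m; "gripper_force": force on a finger pad.
Only numpy, scipy, OpenCV 4.12 (cv2) and the standard library are available. Lean on these libraries where they do the work, as an engineer would, in place of code of your own. Each camera call takes 0.05 s, during which the arm holds its last target. There are 200 camera calls.

## Task

One of the three ballast cassettes in the sloping rack has come adrift inside: its lead slug slides from end to end when the cassette is tipped the other way than it lay in the rack, while in the two sound ones nothing shifts. Take the cassettes out, tip them to feel which it is, put the rattler in the blue bin and seat the two sound ones, lids up, fully down in the two pockets of the metal carrier. Do not upset the things on the rack's upper shelf.

Things in the scene. Friction and masses are not known exactly. Their poses are not given: they have to be found in the camera images.
- cassette_1: closed ballast cassette, 84 (x) x 36 (y) x 46 (z) mm, about 0.43 kg: grey housing, screwed orange lid, blank white label. Origin: centre of the underside; z out through the lid, x along the length. Starts in the rack's left (+y) lane, +x end uphill. Grip across its 36 mm width at mid length, grasp point about 34 mm above the underside; 40 N holds it firmly. Three look the same; exactly one is adrift, any of them
- cassette_2: same as cassette_1, starts in the middle lane. Inside every cassette: a lead slug (0.31 kg) in a smooth bore along x, 19 mm above the underside. In a sound one a spacer holds it; in the one adrift that is gone and it can slide 31 mm along x: in the rack it lies at the low (-x) end; it goes to the +x end, with a small thump, once that end is 10 to 17 degrees below level
- cassette_3: same as cassette_1, starts in the right (-y) lane. When the loose slug has slid over, its weight acts 31 mm farther towards the cassette's +x end, so that with the cassette level the moment on the wrist differs by about 0.09 N m from before; in a sound one it does not change. The slug stays put while the cassette is level
- rack: fixed grey rack, 150 (x) x 272 (y) mm. Origin: on the worktop under its middle, x to its back. Deck rises 23 degrees to the back; three lanes 84 mm apart, cassettes at x -14, z 62 mm, square to it; front stop 10 mm, ribs 7 mm. Upper shelf (underside z 250, top 258 mm) juts out to x -22 mm: come in and go out square to the deck, tool tilted about 23 degrees, its body towards the robot
- carrier: fixed grey metal carrier, 108 (x) x 143 (y) x 19 mm, two pockets side by side along y, each 92 (x) x 43 (y) mm inside, floor at z 10 mm, rims 9 mm above the floor. Origin: on the worktop under its middle; x is the length of the pockets. A cassette may lie either way round
- pocket_left (a point): centre of the floor of the carrier's pocket at +y (42 mm from its middle), axes as the carrier's
- pocket_right (a point): centre of the floor of the carrier's pocket at -y (42 mm from its middle), axes as the carrier's
- reject_bin: fixed blue open stacking bin, inside 183 (x) x 134 (y) mm, floor 3 mm thick. Origin: on the worktop, centre of its underside; x points to its back. Walls 106 mm high at the back and the sides, 49 mm at the front (-x)
- tip_box: white and blue pipette-tip box, 74 x 117 x 62 mm, standing loose on the rack's upper shelf; leave alone. Origin: centre of the underside
- indicator: small white bottle with an orange cap, 36 mm across, 76 mm high, standing loose on the rack's upper shelf; leave alone. Origin: centre of the underside
- petri_1: petri dish, 57 mm across, 15 mm high, lying loose on the rack's upper shelf; leave alone. Origin: centre of the underside

How it is judged:
On the way:
1. a cassette has been lifted out by the gripper and tipped with its +x end (the end that was uphill in the rack) at least 10 degrees below level, its origin more than 10 cm above the worktop (((angle between cassette_1's own x axis and vertical above 1.75 rad and height (world z) of cassette_1 above 0.1 m and contact force between cassette_1 and the fingers above 1 N) or (angle between cassette_2's own x axis and vertical above 1.75 rad and height (world z) of cassette_2 above 0.1 m and contact force between cassette_2 and the fingers above 1 N) or (angle between cassette_3's own x axis and vertical above 1.75 rad and height (world z) of cassette_3 above 0.1 m and contact force between cassette_3 and the fingers above 1 N))), for 0.2 s.
At the end, for the whole second after the job is handed in: The cassette with the loose slug lies inside the blue bin, any way up; each other one lies lid up in a carrier pocket, underside within 4 mm of the floor, within 10 mm of its centre, tilted under 6 and turned under 9 degrees (either way round); all at rest (((distance between slug_a_c0 and cassette_1 below 0.055 m and x of cassette_1 in the frame of reject_bin between -0.088 and 0.095 m and y of cassette_1 in the frame of reject_bin between -0.067 and 0.067 m and z of cassette_1 in the frame of reject_bin between -0.005 and 0.075 m) or (distance between slug_a_c0 and cassette_1 above 0.055 m and ((z of cassette_1 in the frame of pocket_left between -0.004 and 0.004 m and horizontal distance between cassette_1 and pocket_left below 0.01 m) or (z of cassette_1 in the frame of pocket_right between -0.004 and 0.004 m and horizontal distance between cassette_1 and pocket_right below 0.01 m)) and angle between cassette_1's own z axis and vertical below 0.1 rad and angle between the x axis of cassette_1 and the x axis of carrier, either way round below 0.15 rad)) and ((distance between slug_a_c0 and cassette_2 below 0.055 m and x of cassette_2 in the frame of reject_bin between -0.088 and 0.095 m and y of cassette_2 in the frame of reject_bin between -0.067 and 0.067 m and z of cassette_2 in the frame of reject_bin between -0.005 and 0.075 m) or (distance between slug_a_c0 and cassette_2 above 0.055 m and ((z of cassette_2 in the frame of pocket_left between -0.004 and 0.004 m and horizontal distance between cassette_2 and pocket_left below 0.01 m) or (z of cassette_2 in the frame of pocket_right between -0.004 and 0.004 m and horizontal distance between cassette_2 and pocket_right below 0.01 m)) and angle between cassette_2's own z axis and vertical below 0.1 rad and angle between the x axis of cassette_2 and the x axis of carrier, either way round below 0.15 rad)) and ((distance between slug_a_c0 and cassette_3 below 0.055 m and x of cassette_3 in the frame of reject_bin between -0.088 and 0.095 m and y of cassette_3 in the frame of reject_bin between -0.067 and 0.067 m and z of cassette_3 in the frame of reject_bin between -0.005 and 0.075 m) or (distance between slug_a_c0 and cassette_3 above 0.055 m and ((z of cassette_3 in the frame of pocket_left between -0.004 and 0.004 m and horizontal distance between cassette_3 and pocket_left below 0.01 m) or (z of cassette_3 in the frame of pocket_right between -0.004 and 0.004 m and horizontal distance between cassette_3 and pocket_right below 0.01 m)) and angle between cassette_3's own z axis and vertical below 0.1 rad and angle between the x axis of cassette_3 and the x axis of carrier, either way round below 0.15 rad)) and linear speed of each of cassette_1, cassette_2, cassette_3 below 0.02 m/s); the robot touches nothing.
It fails at once if the tip box on the upper shelf is moved more than 3 cm or tipped (distance of tip_box from where it was at the start of the episode above 0.03 m or angle between tip_box's own z axis and vertical above 0.5 rad).
It fails at once if the small bottle on the upper shelf is moved more than 3 cm or tipped (distance of indicator from where it was at the start of the episode above 0.03 m or angle between indicator's own z axis and vertical above 0.5 rad).
It fails at once if the petri dish on the upper shelf is moved more than 3 cm or tipped (distance of petri_1 from where it was at the start of the episode above 0.03 m or angle between petri_1's own z axis and vertical above 0.5 rad).
It also fails if it takes over 70 s, if anything falls off the work surface, if the arm or the gripper's body presses on something with over 40 N, if the wrist force passes 120 N, or if a joint passes its speed limit or range.

## Working session

There is one attempt and no reset: what is moved stays moved. The work goes in short steps, Python scripts to look and compute and a tool call to move; the robot and the scene stay as the last step left them, time stands still between calls to the robot, and variables do not carry over. Pictures are saved under pics/ and viewed, at most 10 in all, crops included, and the job is handed in when it is done.

Besides the shell and the picture viewer there is one more tool, called after ">>>" as a command line: name --argument value ..., lists and objects as JSON in quotes. drive_tool: Moves the arm, as the interface text tells. Its arguments: {"type":"object","properties":{"moves":{"type":"array","items":{"type":"number"}},"grip_force":{"type":"number"}},"required":["moves"]}

```bash
mkdir -p pics; ls
cat > h.py <<'E'
import numpy as np,cv2
from plant import robot
from scipy.spatial.transform import Rotation as Rot
def cloud(c):
    d=c["depth"];h,w=d.shape
    u,v=np.meshgrid(np.arange(w),np.arange(h))
    n=cv2.undistortPoints(np.stack([u,v],-1).reshape(-1,1,2).astype(np.float64),c["mtx"],c["dist_coeffs"]).reshape(h,w,2)
    P=np.dstack([n*d[...,None],d])
    X=(P-c["t"].reshape(3))@c["R"]
    X[d==0]=np.nan
    return X
E
python3 - <<'E'
from h import *
import pickle
print(robot.read_state())
for n in("side","top"):
    c=robot.read_camera(n);X=cloud(c);np.savez("s_%s.npz"%n,X=X,col=c["color"])
    print(n,"cam pos",-c["R"].T@c["t"])
    cv2.imwrite(f"pics/{n}0.png",c["color"][...,::-1])
E
```

```text
pics
{'t': 0.0, 'q': array([-1.35241462e+00,  1.31176883e-01,  1.48929630e+00,  4.78866556e-07,
        1.52297232e+00, -8.53993656e-02]), 'dq': array([-0.00163977, -0.00245881, -0.00122424, -0.00161915,  0.00069471,
       -0.000872  ]), 'joint_torque': array([ 1.98099051e-04, -5.59850049e+01, -4.91750872e+01,  7.66023318e-02,
        3.51210753e-02, -1.23903587e-04]), 'tool_pos': array([ 0.17945035, -0.57229707,  0.40366838]), 'orientation': array([-3.10359534e+00, -4.75065734e-01,  1.92513612e-04]), 'force': array([ 0.62681609,  0.46680953, -0.32841694]), 'wrist_torque': array([ 0.05010828,  0.00834995, -0.02187039]), 'gripper_force': 0.0, 'opening': 0.09297954399719173}
side cam pos [ 0.48975598 -0.81084567  0.91595628]
top cam pos [0.48216466 0.01226239 1.26789696]
```

View pics/side0.png

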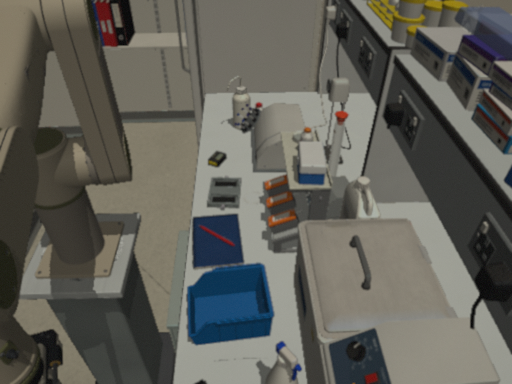

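View pics/top0.png

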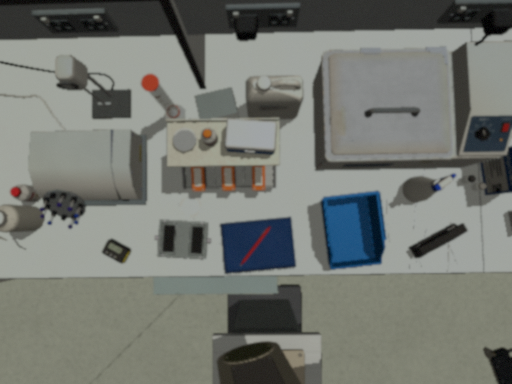

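The side picture shows the rack at about (290,190), with the carrier at (225,192) and the bin at (230,302). The top picture shows the three orange lids at (198,178), (229,178) and (259,178), the carrier at (183,239), the bin at (353,230), and the rack shelf at (222,143).

Run:
```python
from h import *
s=np.load("s_top.npz");X=s["X"];col=s["col"].astype(int)
def reg(r,z0,z1,extra=None):
    u0,v0,u1,v1=r;m=np.zeros(X.shape[:2],bool);m[v0:v1,u0:u1]=1
    with np.errstate(all='ignore'): m&=(X[...,2]>z0)&(X[...,2]<z1)
    if extra is not None:m&=extra
    return m
def box(n,m):
    p=X[m];r=cv2.minAreaRect((p[:,:2]*1000).astype(np.float32))
    print(n,m.sum(),"ctr",np.round(r[0],1),"size",np.round(r[1],1),"ang",round(r[2],2),"z",np.round(np.percentile(p[:,2]*1000,[5,50,95]),1))
w=X[255:270,190:215].reshape(-1,3);print("table",np.nanmedian(w,0))
box("carrier rim",reg((150,212,215,265),.012,.03))
box("shelf",reg((160,112,285,172),.245,.27))
box("bin",reg((315,185,392,275),.08,.125))
box("bin all",reg((315,185,392,275),.03,.125))
org=(col[...,0]>140)&(col[...,0]-col[...,2]>60)
for i,(a,b) in enumerate(((186,211),(216,241),(247,272))):
    m=reg((a,166,b,195),.05,.2,org);box("lid%d"%(i+1),m)
    p=X[m];c=np.median(p,0);q=p-p.mean(0);_,S,V=np.linalg.svd(q,full_matrices=False);print("  mean",p.mean(0),"normal",V[2],"x",V[0])
s2=np.load("s_side.npz");Xs=s2["X"];cs=s2["col"].astype(int)
org=(cs[...,0]>140)&(cs[...,0]-cs[...,2]>60)
m=np.zeros(org.shape,bool);m[170:232,255:302]=1
with np.errstate(all='ignore'): m&=org&(Xs[...,2]>.05)&(Xs[...,2]<.2)
n,l,st,ct=cv2.connectedComponentsWithStats(m.astype(np.uint8))
for i in range(1,n):
    if st[i,4]>40:
        p=Xs[l==i];q=p-p.mean(0);_,S,V=np.linalg.svd(q,full_matrices=False)
        print("side",st[i],p.mean(0),"n",V[2],"x",V[0],"min",p.min(0),"max",p.max(0))
```

```text
table [0.3621338  0.18689292 0.00089529]
carrier rim 1287 ctr [432.6 243.5] size [166.3 108.1] ang 86.02 z [12.4 18.4 23.4]
shelf 2877 ctr [672.3 100.6] size [272.3 113.4] ang 89.76 z [255.5 258.7 263.9]
bin 829 ctr [ 466.9 -242.1] size [173.8 158.6] ang 5.68 z [ 85.9 105.9 112.4]
bin all 1434 ctr [ 451.  -243.7] size [205.8 158.7] ang 5.63 z [ 34.5  96.1 111.2]
lid1 47 ctr [577.1 183.6] size [15.1 30.1] ang 5.5 z [87.2 91.8 96.5]
  mean [0.57686025 0.18395303 0.09179441] normal [ 0.54536932  0.05478165 -0.83640378] x [-0.09027891  0.9958962   0.00636234]
lid2 44 ctr [576.9  99.9] size [13.6 28.2] ang 5.48 z [87.9 92.1 95.9]
  mean [0.57642979 0.09987653 0.09216515] normal [ 0.3479327   0.05341901 -0.93599639] x [-0.00926948  0.99852259  0.0535418 ]
lid3 87 ctr [595.    5.2] size [28.4 63.4] ang 60.33 z [ 88.8  95.1 111.1]
  mean [0.58984804 0.00915824 0.0978253 ] normal [ 0.39156016  0.02909318 -0.91969246] x [-0.87355624  0.32578579 -0.36161183]
side [269 217  25   8  79] [0.59539431 0.0045953  0.09988028] n [ 0.367161   -0.07101145 -0.92744281] x [ 0.90212706 -0.21574646  0.37365791] min [ 0.57019503 -0.00549221  0.0870205 ] max [0.63871508 0.0274643  0.11799071]
```

Run:
```python
from h import *
c=robot.read_camera("wrist");st=robot.read_state()
R=Rot.from_rotvec(st["orientation"]).as_matrix();p=-c["R"].T@c["t"]
print("cam in tool",R.T@(p-st["tool_pos"]),"\n",(c["R"]@R).T,"\ntoolR",R, c["mtx"])
s=np.load("s_top.npz");X=s["X"];col=s["col"].astype(int)
# carrier and rack/shelf crops, height map
np.set_printoptions(linewidth=250)
print((X[214:264:3,150:216:3,2]*1000).round().astype(int)); print(X[214,150],X[262,213])
# shelf front edge: last row with z>0.24 per column
for u in range(172,280,12):
    z=X[140:185,u,2];v=140+np.where(z>.24)[0].max();print(u,v,X[v-1,u].round(4))
# bin
print((X[188:275:5,318:392:4,2]*1000).round().astype(int));print(X[188,318],X[273,388])
```

```text
cam in tool [0.07102699 0.00081252 0.01958316] 
 [[ 6.51656592e-04 -9.66121162e-01 -2.58088116e-01]
 [ 9.99999772e-01  6.75067885e-04 -2.09589626e-06]
 [ 1.76251888e-04 -2.58088056e-01  9.66121382e-01]] 
toolR [[ 9.54212960e-01  2.99127919e-01 -3.39936636e-04]
 [ 2.99128105e-01 -9.54212070e-01  1.30454992e-03]
 [ 6.58556598e-05 -1.34650304e-03 -9.99999091e-01]] [[264.28978089   0.         256.65240577]
 [  0.         264.28978089 191.66562306]
 [  0.           0.           1.        ]]
[[                   4                    8                   -1                    1                    2                    2                    0                    0                   -1                   -1                   -2
                     2                   -1                    2                    0                    4                   -2                    5                   -1                   -3                    4                    3]
 [                   2                   -2                    0 -9223372036854775808                    2                    2               
[... 14453 characters left out ...]
           0                   -2                    1                    1                    3]
 [                   2                   -2                    1                    4                   -1                    0                   -2                    4                   -4                   -1                    5
                    -1                    1                   -2                    0                   -3                    4                   -3                   -4]]
[ 0.57660918 -0.16159874 -0.0015924 ] [ 0.3230479  -0.35960551  0.0018606 ]<stdin>:8: RuntimeWarning: invalid value encountered in cast
<stdin>:13: RuntimeWarning: invalid value encountered in cast
```

```bash
cat >> h.py <<'E'
D=lambda yaw,a: Rot.from_euler("z",yaw,degrees=True)*Rot.from_euler("x",180,degrees=True)*Rot.from_euler("y",a,degrees=True)
# tool down at world yaw (of tool x), then tilt a about tool y
GO=0.167
def tcp(g,R): return np.array(g)-GO*R.as_matrix()[:,2]
def plan(wps,p=None,R=None,tmax=48,rmax=8.4):
    """wps: (pos,Rot,opening); prints rows from the measured pose"""
    s=robot.read_state()
    if p is None: p=s["tool_pos"].copy();R=Rot.from_rotvec(s["orientation"])
    k=0
    for P,Q,o in wps:
        P=np.array(P);dr=(R.inv()*Q).as_rotvec(degrees=True)
        n=int(np.ceil(max(np.linalg.norm(P-p)/(tmax*1e-3),np.linalg.norm(dr)/rmax,1)))
        p0,R0=p.copy(),R
        for i in range(1,n+1):
            pt=p0+(P-p0)*i/n;Rt=R0*Rot.from_rotvec(dr*i/n,degrees=True)
            v=np.round(R.inv().apply(pt-p)*1000,1);w=np.round((R.inv()*Rt).as_rotvec(degrees=True),2)
            p=p+R.apply(v/1000);R=R*Rot.from_rotvec(w,degrees=True)
            k+=1;print(k,", ".join("%g"%x for x in [o,*(v+0),*(w+0)]))
        print("  -> wp",p.round(4))
E
python3 - <<'E'
from h import *
plan([((.42,-.20,.40),D(95,0),93),((.40,.24,.40),D(180,0),93)])
E
```

```text
1 93, 34.1, -28.3, 0.4, -0.01, -0.01, -7.76
2 93, 37.6, -23.5, 0.5, 0, 0, -7.76
3 93, 40.4, -18.2, 0.4, -0.01, -0.01, -7.76
4 93, 42.5, -12.5, 0.4, -0.01, 0, -7.76
5 93, 43.9, -6.7, 0.4, 0, -0.01, -7.76
6 93, 44.3, -0.8, 0.4, -0.01, 0, -7.76
7 93, 44, 5.3, 0.4, 0, -0.01, -7.76
8 93, 42.9, 11.2, 0.4, -0.01, 0, -7.76
9 93, 41, 16.8, 0.4, -0.01, -0.01, -7.76
10 93, 38.4, 22.3, 0.4, 0, -0.01, -7.75
  -> wp [ 0.42 -0.2   0.4 ]
11 93, 40, 1.7, 0, 0, 0, -7.73
12 93, 39.4, 7, 0, 0, 0, -7.73
13 93, 38.1, 12.3, 0, 0, 0, -7.72
14 93, 36.2, 17.3, 0, 0, 0, -7.73
15 93, 33.4, 21.9, 0, 0, 0, -7.73
16 93, 30.2, 26.3, 0, 0, 0, -7.73
17 93, 26.4, 30.1, 0, 0, 0, -7.72
18 93, 22.1, 33.4, 0, 0, 0, -7.73
19 93, 17.4, 36.1, 0, 0, 0, -7.73
20 93, 12.5, 38, 0, 0, 0, -7.73
21 93, 7.1, 39.4, 0, -0.01, 0, -7.72
  -> wp [0.4  0.24 0.4 ]
```

>>> drive_tool --moves '[93,34,-28,0,0,0,-7.76,93,38,-24,0,0,0,-7.76,93,40,-18,0,0,0,-7.76,93,42,-13,0,0,0,-7.76,93,44,-7,0,0,0,-7.76,93,44,-1,0,0,0,-7.76,93,44,5,0,0,0,-7.76,93,43,11,0,0,0,-7.76]' --grip_force 40

```text
t: 0.95
tool_pos: [0.3707, -0.2726, 0.4046]
orientation: [2.41, 2.015, 0.0]
force: [0.0, -0.1, 0.1]
opening: 0.093
gripper_force: 0.0
```

>>> drive_tool --moves '[93,41,17,0,0,0,-7.76,93,38,22,0,0,0,-7.76,93,40,2,0,0,0,-7.73,93,39,7,0,0,0,-7.73,93,38,12,0,0,0,-7.73,93,36,17,0,0,0,-7.73,93,33,22,0,0,0,-7.73,93,30,26,0,0,0,-7.73]'

```text
t: 1.75
tool_pos: [0.407, 0.0398, 0.4047]
orientation: [1.031, 2.967, 0.0]
force: [0.6, 0.8, -0.3]
opening: 0.0927
gripper_force: 0.0
```

>>> drive_tool --moves '[80,26,30,0,0,0,-7.73,70,22,33,0,0,0,-7.73,65,17,36,0,0,0,-7.73,65,13,38,0,0,0,-7.73,65,7,39,0,0,0,-7.72,65,0,0,0,0,0,0]'

```text
t: 2.35
tool_pos: [0.3974, 0.2406, 0.4044]
orientation: [0.015, -3.141, -0.002]
force: [-0.5, -1.1, 0.1]
opening: 0.0651
gripper_force: 0.0
```

Run:
```python
from h import *
s=robot.read_state();print(s["tool_pos"],Rot.from_rotvec(s["orientation"]).as_matrix().round(3),s["q"].round(3))
c=robot.read_camera("wrist");X=cloud(c);np.savez("w1.npz",X=X,col=c["color"],K=c["mtx"],R=c["R"],t=c["t"],d=c["dist_coeffs"])
cv2.imwrite("pics/w1.png",c["color"][...,::-1])
```

```text
[0.3973544  0.24058507 0.40438898] [[-1.    -0.009 -0.001]
 [-0.009  1.     0.001]
 [ 0.001  0.001 -1.   ]] [ 4.330e-01 -2.440e-01  1.849e+00  1.000e-03  1.537e+00 -1.147e+00]
```

View pics/w1.png

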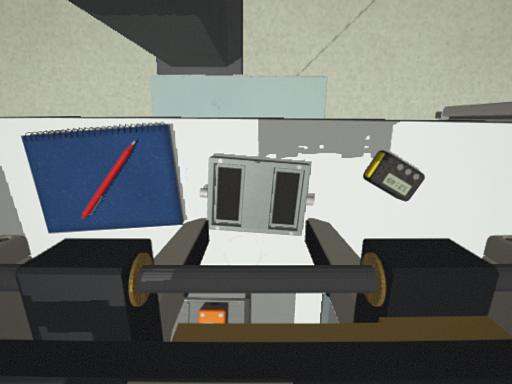

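Wrist picture: the carrier's corners are near (210,156), (310,162), (304,234) and (207,232). Its two dark pocket floors are centred near (228,195) and (286,199).

Run:
```python
from h import *
s=np.load("w1.npz");X=s["X"];g=cv2.cvtColor(s["col"],cv2.COLOR_RGB2GRAY);K,R,t,d=s["K"],s["R"],s["t"],s["d"]
def onplane(uv,z):
    n=cv2.undistortPoints(np.array(uv,np.float64).reshape(-1,1,2),K,d).reshape(-1,2)
    r=np.c_[n,np.ones(len(n))]@R;o=-R.T@t
    return o+r*((z-o[2])/r[:,2])[:,None]
m=np.zeros_like(g);m[150:240,200:318]=(g[150:240,200:318]<70)
n,l,st,ct=cv2.connectedComponentsWithStats(m)
for i in range(1,n):
    if st[i,4]>300:
        v,u=np.where(l==i);P=onplane(np.c_[u,v],.010)[:,:2]*1000
        r=cv2.minAreaRect(P.astype(np.float32));print("dark",st[i],"mean",P.mean(0),"rect",r)
# rims from depth
with np.errstate(all='ignore'): m=(X[...,2]>.013)&(X[...,2]<.026)
m[:150]=0;m[236:]=0;m[:,:205]=0;m[:,312:]=0
P=X[m];print(m.sum(),cv2.minAreaRect((P[:,:2]*1000).astype(np.float32)),np.median(P[:,2]))
v,u=np.where(m)
# outer edges: left/right columns for v rows
L=[];Rr=[]
for y in range(165,225,6):
    uu=np.where(m[y])[0];print(y,uu.min(),uu.max(),(onplane([[uu.min(),y],[uu.max(),y]],.019)[:,:2]*1000).round(1).tolist())
for x in range(215,305,10):
    vv=np.where(m[:,x])[0];print(x,vv.min(),vv.max(),(onplane([[x,vv.min()],[x,vv.max()]],.019)[:,:2]*1000).round(1).tolist())
b=cv2.resize(s["col"][145:240,195:320],None,fx=6,fy=6,interpolation=cv2.INTER_CUBIC);cv2.imwrite("pics/w1c.png",b[...,::-1])
```

```text
dark [ 217  168   24   52 1115] mean [429.02380855 198.66372872] rect ((430.1068115234375, 198.64447021484375), (32.06159210205078, 78.28520202636719), 86.17310333251953)
dark [ 272  172   28   53 1112] mean [434.90087679 282.57372034] rect ((435.9215393066406, 282.49737548828125), (32.4013557434082, 78.46967315673828), 86.05557250976562)
3718 ((432.3511657714844, 242.73455810546875), (155.68072509765625, 108.22718811035156), 86.03948211669922) 0.019456429245936834
165 209 310 [[385.4, 173.4], [384.1, 314.5]]
171 209 309 [[393.9, 173.1], [392.6, 313.7]]
177 208 309 [[402.6, 171.4], [401.2, 314.2]]
183 208 308 [[411.3, 171.1], [409.9, 313.3]]
189 205 307 [[420.1, 166.5], [418.7, 312.4]]
195 205 306 [[429.0, 166.1], [427.6, 311.5]]
201 208 311 [[438.0, 170.1], [436.6, 319.2]]
207 207 305 [[447.2, 168.3], [445.8, 311.1]]
213 207 304 [[456.4, 167.9], [455.1, 310.1]]
219 207 303 [[465.8, 167.6], [464.4, 309.2]]
215 157 229 [[374.2, 182.2], [481.6, 178.9]]
225 158 229 [[375.4, 196.0], [481.4, 193.8]]
235 158 230 [[375.3, 209.9], [482.9, 208.7]]
245 159 231 [[376.6, 223.7], [484.3, 223.6]]
255 160 232 [[377.8, 237.6], [485.8, 238.5]]
265 161 232 [[379.1, 251.5], [485.6, 253.5]]
275 162 233 [[380.4, 265.5], [487.1, 268.5]]
285 162 234 [[380.2, 279.4], [488.6, 283.5]]
295 163 235 [[381.5, 293.4], [490.1, 298.6]]
```

View pics/w1c.png

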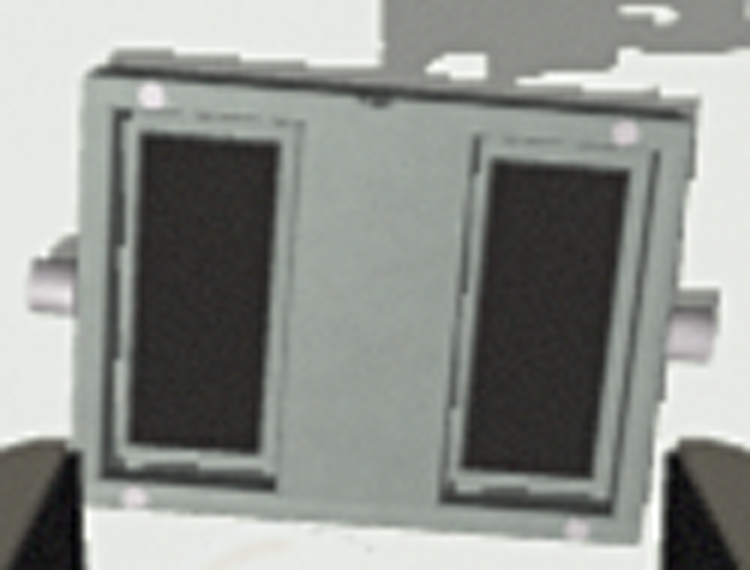

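The crop shows both pockets with their dark mats centred in them. The mats are 84.1 mm apart, which matches the 84 mm given, and the carrier's yaw is about -4°. Next is the pre-grasp above lane 1.

Run:
```python
from h import *
R=D(180,-23);g=(.6137,.184,.0933);P=tcp(g,R);print(P)
plan([(P-.12*R.as_matrix()[:,2],R,65)])
```

```text
[0.5484479  0.184      0.24702431]
1 65, -34.6, -18.4, 15.6, 0.01, -7.68, 0.09
2 65, -32.2, -18.4, 20, 0.01, -7.69, 0.09
3 65, -29.2, -18.4, 24.2, 0.02, -7.68, 0.08
  -> wp [0.5016 0.184  0.3575]
```

>>> drive_tool --moves '[65,-34.6,-18.4,15.6,0,-7.68,0.2,65,-32.2,-18.4,20,0,-7.68,0.2,65,-29.2,-18.4,24.2,0,-7.68,0.1,65,0,0,0,0,0,0]'

```text
t: 2.8
tool_pos: [0.5032, 0.1782, 0.3552]
orientation: [0.017, 2.737, -0.004]
force: [-0.9, -0.0, -0.7]
opening: 0.0652
gripper_force: 0.0
```

Run:
```python
from h import *
s=robot.read_state();print(s["tool_pos"],Rot.from_rotvec(s["orientation"]).as_matrix().round(3),s["q"].round(3))
c=robot.read_camera("wrist");X=cloud(c);col=c["color"].astype(int)
cv2.imwrite("pics/w2.png",c["color"][...,::-1])
m=(col[...,0]>130)&(col[...,0]-col[...,2]>60)
n,l,st,ct=cv2.connectedComponentsWithStats(m.astype(np.uint8))
for i in range(1,n):
    if st[i,4]>150:
        P=X[l==i];P=P[np.isfinite(P[:,0])]
        print(st[i],P.mean(0).round(4),"min",np.percentile(P,2,0).round(4),"max",np.percentile(P,98,0).round(4))
        q=P-P.mean(0);print(np.linalg.svd(q,full_matrices=False)[2].round(3))
```

```text
[0.50324445 0.17823275 0.35520607] [[-0.919  0.013  0.394]
 [ 0.011  1.    -0.005]
 [-0.394 -0.    -0.919]] [ 0.286 -0.206  1.936 -0.136  1.027 -1.224]
[ 157  149   41   81 1555] [0.5981 0.0985 0.1015] min [0.568  0.0818 0.0868] max [0.64   0.1152 0.1192]
[[ 0.917 -0.053  0.395]
 [ 0.002 -0.99  -0.139]
 [-0.398 -0.128  0.908]]
[ 245  148   37   81 1710] [0.6016 0.1821 0.1023] min [0.5685 0.1652 0.0862] max [0.6412 0.1991 0.1193]
[[ 0.918 -0.009  0.396]
 [-0.01  -1.     0.001]
 [-0.396  0.005  0.918]]
[  71  150   47   80 1672] [0.6023 0.0146 0.102 ] min [ 0.5682 -0.0287  0.084 ] max [0.6415 0.0312 0.1197]
[[ 0.924 -0.028  0.38 ]
 [ 0.063 -0.972 -0.224]
 [-0.376 -0.232  0.897]]
```

View pics/w2.png

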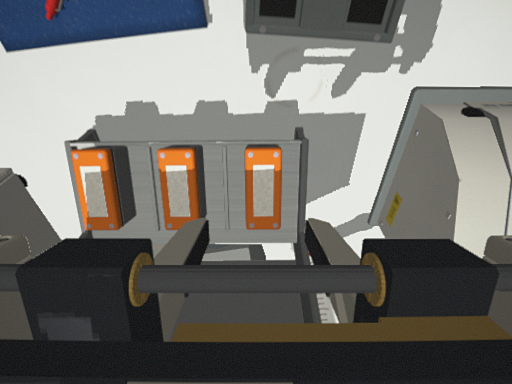

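The wrist picture shows three lids centred near (262,188), (179,189) and (95,190). The depth puts them at y ≈ .182, .0985 and .0145, with the lid middle at x ≈ .605, z ≈ .103, which fits the rack geometry.

Run:
```python
from h import *
s=robot.read_state();print(s["tool_pos"],s["dq"].round(3))
R=D(180,-23);g=(.6097,.183,.0933);P=tcp(g,R)
plan([(P-.07*R.as_matrix()[:,2],R,65),(P-.03*R.as_matrix()[:,2],R,65)],tmax=30)
```

```text
[0.50205782 0.17904428 0.35602634] [ 0.033 -0.019 -0.026  0.025  0.086  0.005]
1 65, 1.8, 2.1, 23.4, -0.13, -0.04, -0.34
2 65, 1.8, 2, 23.5, -0.14, -0.05, -0.34
  -> wp [0.5171 0.183  0.3114]
3 65, 0, 0, 20, 0, 0, 0
4 65, 0, 0, 20, 0, 0, 0
  -> wp [0.5327 0.183  0.2746]
```

>>> drive_tool --moves '[65,1.8,-0.5,22,0,0,0,65,1.9,-0.5,22,0,0,0,65,0,0,22,0,0,0,65,0,0,22,0,0,0,65,0,0,0,0,0,0,65,0,0,0,0,0,0,65,0,0,0,0,0,0]'

```text
t: 3.55
tool_pos: [0.5331, 0.1805, 0.2773]
orientation: [0.012, 2.738, 0.0]
force: [0.7, -0.2, 0.3]
opening: 0.0649
gripper_force: 0.0
```

Run:
```python
from h import *
s=robot.read_state();print(s["tool_pos"],s["dq"].round(3),s["force"])
R=D(180,-23);g=(.6097,.183,.0933);P=tcp(g,R)
plan([(P,R,65)],tmax=16)
```

```text
[0.53312908 0.1804519  0.27729239] [ 0.002 -0.006 -0.005 -0.001 -0.011 -0.001] [ 0.69546888 -0.15371681  0.27828338]
1 65, 0.5, 0.9, 10.8, -0.03, 0.04, -0.17
2 65, 0.5, 0.8, 10.7, -0.02, 0.04, -0.16
3 65, 0.5, 0.9, 10.8, -0.03, 0.04, -0.17
  -> wp [0.5444 0.183  0.247 ]
```

>>> drive_tool --moves '[65,0.5,0.9,10.8,0,0,-0.2,65,0.5,0.8,10.8,0,0,-0.2,65,0.5,0.9,10.8,0,0,-0.1,65,0,0,0,0,0,0,50,0,0,0,0,0,0,25,0,0,0,0,0,0,25,0,0,0,0,0,0,25,0,0,0,0,0,0]' --grip_force 40

```text
t: 4.35
tool_pos: [0.5444, 0.183, 0.2457]
orientation: [-0.0, 2.739, -0.002]
force: [0.2, 0.9, 0.6]
opening: 0.0376
gripper_force: 0.0
```

>>> drive_tool --moves '[20,0,0,0,0,0,0,20,0,0,0,0,0,0,20,0,0,-15,0,0,0,20,0,0,-30,0,0,0,20,0,0,-40,0,0,0,20,0,0,-40,0,0,0,20,0,0,-35,0,0,0,20,0,0,0,0,0,0]'

```text
t: 5.15
tool_pos: [0.4816, 0.1837, 0.3978]
orientation: [-0.001, 2.732, 0.001]
force: [1.3, 1.3, -3.3]
opening: 0.0356
gripper_force: 40.0
```

>>> drive_tool --moves '[20,0,0,0,0,7.7,0,20,0,0,0,0,7.7,0,20,0,0,0,0,7.6,0,20,0,0,0,0,0,0,20,0,0,0,0,0,0,20,0,0,0,0,0,0,20,0,0,0,0,0,0]'

```text
t: 5.85
tool_pos: [0.4813, 0.1833, 0.3922]
orientation: [-0.0, 3.139, -0.003]
force: [0.3, 0.1, -2.7]
opening: 0.0357
gripper_force: 40.0
```

```bash
cat >> h.py <<'E'
def moment(k=8):
    T=[];
    for i in range(k): s=robot.read_state();T.append(np.r_[s["wrist_torque"],s["force"]]);robot.read_camera("wrist")
    R=Rot.from_rotvec(s["orientation"])
    print("t",s["t"],"pos",s["tool_pos"].round(4),"tilt",R.as_matrix()[:,2].round(3),"torque",np.mean(T,0).round(3),"std",np.std(T,0).round(3),"open",s["opening"],s["gripper_force"])
E
python3 -c "
from h import *
moment()"
```

```text
t 6.2 pos [0.4815 0.1833 0.3926] tilt [ 0.001 -0.002 -1.   ] torque [ 0.047 -0.179  0.008 -0.195  0.116 -3.931] std [0.026 0.028 0.011 0.418 0.421 0.716] open 0.03600157277699577 39.99520272016525
```

>>> drive_tool --moves '[20,0,0,0,0,7,0,20,0,0,0,0,7,0,20,0,0,0,0,7,0,20,0,0,0,0,0,0,20,0,0,0,0,0,0,20,0,0,0,0,0,0,20,0,0,0,0,0,0,20,0,0,0,0,0,0]'

```text
t: 7.05
tool_pos: [0.4814, 0.1834, 0.3929]
orientation: [-0.0, -2.778, 0.002]
force: [-0.2, -0.1, -3.9]
opening: 0.0359
gripper_force: 40.0
```

>>> drive_tool --moves '[20,0,0,0,0,-7,0,20,0,0,0,0,-7,0,20,0,0,0,0,-7,0,20,0,0,0,0,0,0,20,0,0,0,0,0,0,20,0,0,0,0,0,0,20,0,0,0,0,0,0]'

```text
t: 7.75
tool_pos: [0.4818, 0.1832, 0.3921]
orientation: [-0.0, -3.14, 0.003]
force: [0.6, 0.3, -3.8]
opening: 0.0359
gripper_force: 40.0
```

```bash
python3 -c "
from h import *
moment()
s=robot.read_state();R0=Rot.from_rotvec(s['orientation'])
# top view: cassette lid vs. tool check of length offset
R=D(176,0);G=np.array([.4356,.2827,.044]);P=tcp(G,R)
plan([(P+[0,0,.06],R,20),(P+[0,0,.012],R,20)])
"
```

```text
t 8.1 pos [0.4817 0.1832 0.3923] tilt [ 0.    -0.002 -1.   ] torque [ 0.035 -0.181 -0.009  0.279  0.124 -4.065] std [0.038 0.022 0.023 0.545 0.302 0.355] open 0.03607007537958001 39.99528408050537
1 20, 11.5, 24.9, 30.3, -0.03, 0, 1
2 20, 12, 24.7, 30.3, -0.03, 0.01, 1
3 20, 12.4, 24.5, 30.3, -0.02, 0, 0.99
4 20, 12.8, 24.2, 30.3, -0.03, 0.01, 1
  -> wp [0.4356 0.2827 0.271 ]
5 20, 0, 0, 48, 0, 0, 0
  -> wp [0.4356 0.2827 0.223 ]
```

There was no change in moment (-0.179 before, -0.181 after), so cassette 1 is sound. I'll check how it sits along its length in the grip before placing it.

```bash
cat >> h.py <<'E'
def held(save=None):
    s=robot.read_state();Rt=Rot.from_rotvec(s["orientation"]);g=s["tool_pos"]+GO*Rt.as_matrix()[:,2]
    for n in("top","side","wrist"):
        c=robot.read_camera(n);X=cloud(c);col=c["color"].astype(int)
        L=Rt.inv().apply((X-g).reshape(-1,3)).reshape(X.shape)*1000
        with np.errstate(all='ignore'):
            m=(np.abs(L[...,0])<65)&(np.abs(L[...,1])<30)&(L[...,2]>-25)&(L[...,2]<45)
        o=m&(col[...,0]>110)&(col[...,0]-col[...,2]>50)
        for nm,k in(("all",m),("orange",o)):
            if k.sum()>8: print(n,nm,k.sum(),"tool-frame pct1/50/99",np.percentile(L[k],[1,50,99],axis=0).round(1).tolist())
        if save==n: cv2.imwrite("pics/held_%s.png"%n,c["color"][...,::-1])
E
python3 -c "
from h import *
held()"
```

```text
side all 326 tool-frame pct1/50/99 [[-42.0, -26.4, -14.5], [-7.9, -18.2, 6.0], [39.7, 3.3, 31.5]]
side orange 29 tool-frame pct1/50/99 [[-42.6, -20.7, -14.5], [-35.8, -12.8, -11.9], [-23.6, 11.6, -9.7]]
wrist all 8621 tool-frame pct1/50/99 [[-40.7, -28.1, -23.4], [10.0, -0.7, -12.8], [41.0, 28.1, 22.8]]
wrist orange 4376 tool-frame pct1/50/99 [[-41.6, -18.2, -14.3], [16.8, -0.7, -12.7], [40.6, 16.4, -9.9]]
```

>>> drive_tool --moves '[20,11.5,25,30.3,0,0,1,20,12,24.7,30.3,0,0,1,20,12.4,24.5,30.3,0,0,1,20,12.8,24.2,30.3,0,0,1,20,0,0,38,0,0,0,20,0,0,0,0,0,0,20,0,0,0,0,0,0,20,0,0,0,0,0,0]'

```text
t: 9.1
tool_pos: [0.4368, 0.2828, 0.2353]
orientation: [0.11, 3.136, -0.001]
force: [0.3, -0.0, -2.9]
opening: 0.0356
gripper_force: 40.0
```

```bash
python3 -c "
from h import *
R=D(176,0);G=np.array([.4356,.2827,.044]);P=tcp(G,R)
print(robot.read_state()['tool_pos'],robot.read_state()['dq'].round(3))
c=robot.read_camera('wrist');cv2.imwrite('pics/w3.png',c['color'][...,::-1])
plan([(P+[0,0,.018],R,20),(P+[0,0,.002],R,20)],tmax=8)
"
```

```text
[0.43683558 0.28279903 0.23530909] [-0.002 -0.014 -0.011  0.001 -0.004  0.   ]
1 20, 1.4, -0.2, 6.6, 0.02, 0.26, -0.05
  -> wp [0.4356 0.2827 0.229 ]
2 20, 0, 0, 5.3, 0, 0, 0
3 20, 0, 0, 5.4, 0, 0, 0
4 20, 0, 0, 5.3, 0, 0, 0
  -> wp [0.4356 0.2827 0.213 ]
```

View pics/w3.png

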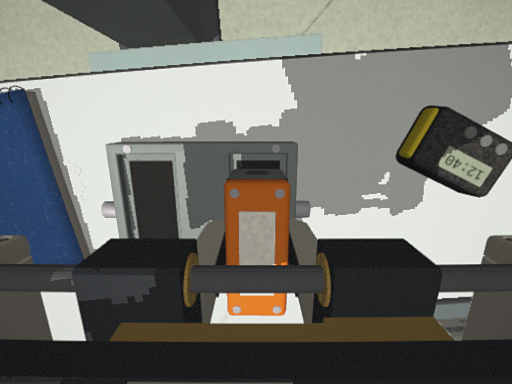

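The cassette's near end spans about u 232–283, centred over the pocket opening (u ≈ 232–283, v 153). Lowering it now.

>>> drive_tool --moves '[20,1.2,0,6.5,0,0.2,0,20,0,0,5.5,0,0,0,20,0,0,5.5,0,0,0,20,0,0,4,0,0,0,20,0,0,0,0,0,0,20,0,0,0,0,0,0]'

```text
t: 9.75
tool_pos: [0.4343, 0.2826, 0.2112]
orientation: [-0.11, -3.137, 0.003]
force: [-0.6, 0.3, -4.5]
opening: 0.0356
gripper_force: 40.0
```

>>> drive_tool --moves '[20,0,0,1,0,0,0,20,0,0,0,0,0,0,45,0,0,0,0,0,0,60,0,0,0,0,0,0,60,0,0,0,0,0,0,60,0,0,-20,0,0,0,60,0,0,-40,0,0,0,60,0,0,-45,0,0,0]'

```text
t: 10.55
tool_pos: [0.4339, 0.2825, 0.3151]
orientation: [-0.11, -3.134, 0.005]
force: [1.2, 1.1, 0.2]
opening: 0.0593
gripper_force: 0.0
```

```bash
python3 -c "
from h import *
s=robot.read_state();print(s['tool_pos'],s['opening'])
R=D(180,-23);P=tcp((.6097,.099,.0933),R);z=R.as_matrix()[:,2];print(P)
p=s['tool_pos'].copy();p[2]=.3165-.003
plan([(p+[0,0,.03],Rot.from_rotvec(s['orientation']),60),(P-.12*z,R,60),(P-.03*z,R,60)],p=p,R=Rot.from_rotvec(s['orientation']))
"
```

```text
[0.43394386 0.2824726  0.31513697] 0.05926913283781399
[0.5444479  0.099      0.24702431]
1 60, 0.2, -0.1, -30, 0, 0, 0
  -> wp [0.4339 0.2825 0.3435]
2 60, -15.2, -35.7, -2.8, -0.2, -4.66, -0.78
3 60, -15, -36, -1.6, -0.2, -4.67, -0.79
4 60, -14.5, -36.1, -0.6, -0.2, -4.66, -0.78
5 60, -14.1, -36.3, 0.5, -0.2, -4.66, -0.78
6 60, -13.4, -36.5, 1.4, -0.2, -4.67, -0.78
  -> wp [0.4975 0.099  0.3575]
7 60, 0, 0, 45, 0, 0, 0
8 60, 0, 0, 45, 0, 0, 0
  -> wp [0.5327 0.099  0.2747]
```

>>> drive_tool --moves '[60,0,0,-30,0,0,0,60,-15.2,-35.7,-2.8,-0.2,-4.66,-0.78,60,-15,-36,-1.6,-0.2,-4.67,-0.78,60,-14.5,-36.1,-0.6,-0.2,-4.66,-0.78,60,-14.1,-36.3,0.5,-0.2,-4.66,-0.78,60,-13.4,-36.5,1.4,-0.2,-4.67,-0.78,60,0,0,20,0,0,0,60,0,0,30,0,0,0]'

```text
t: 11.35
tool_pos: [0.5192, 0.0982, 0.3158]
orientation: [0.004, 2.731, 0.002]
force: [1.7, -0.4, -1.1]
opening: 0.0602
gripper_force: 0.0
```

>>> drive_tool --moves '[60,0,0,30,0,0,0,60,0,0,0,0,0,0,60,0,0,0,0,0,0,60,0,0,0,0,0,0]'

```text
t: 11.75
tool_pos: [0.5302, 0.0997, 0.2876]
orientation: [0.0, 2.735, 0.003]
force: [-0.2, -1.0, 0.3]
opening: 0.0602
gripper_force: 0.0
```

```bash
python3 -c "
from h import *
s=robot.read_state();print(s['tool_pos'],s['dq'].round(3))
R=D(180,-23);P=tcp((.6097,.099,.0933),R)
plan([(P,R,60)],tmax=16)
"
```

```text
[0.53017567 0.09970918 0.28762038] [ 0.003 -0.013 -0.006 -0.    -0.003  0.001]
1 60, 1, -0.3, 14.3, 0.03, 0.1, -0.01
2 60, 0.9, -0.2, 14.3, 0.04, 0.1, -0.02
3 60, 1, -0.3, 14.3, 0.03, 0.11, -0.01
  -> wp [0.5444 0.099  0.247 ]
```

>>> drive_tool --moves '[60,1,-0.3,14.3,0,0.1,0,60,1,-0.2,14.3,0,0.1,0,60,1,-0.2,14.3,0,0.1,0,60,0,0,0,0,0,0,40,0,0,0,0,0,0,20,0,0,0,0,0,0,20,0,0,0,0,0,0,20,0,0,0,0,0,0]' --grip_force 40

```text
t: 12.55
tool_pos: [0.5441, 0.0989, 0.2464]
orientation: [0.001, 2.741, 0.002]
force: [-3.7, -0.2, 4.7]
opening: 0.0357
gripper_force: 40.0
```

>>> drive_tool --moves '[20,0,0,0,0,0,0,20,0,0,0,0,0,0,20,0,0,-15,0,0,0,20,0,0,-30,0,0,0,20,0,0,-40,0,0,0,20,0,0,-40,0,0,0,20,0,0,-35,0,0,0,20,0,0,0,0,0,0]'

```text
t: 13.35
tool_pos: [0.4817, 0.0989, 0.3981]
orientation: [0.001, 2.734, 0.004]
force: [2.1, -0.1, -3.0]
opening: 0.0358
gripper_force: 40.0
```

>>> drive_tool --moves '[20,0,0,0,0,7.6,0,20,0,0,0,0,7.6,0,20,0,0,0,0,7.6,0,20,0,0,0,0,0,0,20,0,0,0,0,0,0,20,0,0,0,0,0,0,20,0,0,0,0,0,0]'

```text
t: 14.05
tool_pos: [0.4814, 0.0987, 0.3925]
orientation: [0.0, 3.138, 0.003]
force: [0.6, -0.3, -3.4]
opening: 0.0361
gripper_force: 40.0
```

```bash
python3 -c "
from h import *
moment()"
```

```text
t 14.4 pos [0.4816 0.0986 0.3928] tilt [ 0.002  0.002 -1.   ] torque [ 5.700e-02 -1.700e-01 -4.000e-03 -2.100e-02  6.000e-02 -4.309e+00] std [0.031 0.023 0.022 0.423 0.507 0.568] open 0.03586543591700998 39.99859929084778
```

>>> drive_tool --moves '[20,0,0,0,0,7,0,20,0,0,0,0,7,0,20,0,0,0,0,7,0,20,0,0,0,0,0,0,20,0,0,0,0,0,0,20,0,0,0,0,0,0,20,0,0,0,0,0,0,20,0,0,0,0,0,0]'

```text
t: 15.25
tool_pos: [0.4815, 0.0987, 0.3931]
orientation: [0.0, -2.779, -0.002]
force: [-0.1, 0.7, -3.4]
opening: 0.0361
gripper_force: 40.0
```

>>> drive_tool --moves '[20,0,0,0,0,-7,0,20,0,0,0,0,-7,0,20,0,0,0,0,-7,0,20,0,0,0,0,0,0,20,0,0,0,0,0,0,20,0,0,0,0,0,0,20,0,0,0,0,0,0]'

```text
t: 15.95
tool_pos: [0.4818, 0.0986, 0.3923]
orientation: [-0.0, -3.14, -0.002]
force: [0.5, 0.3, -5.1]
opening: 0.0355
gripper_force: 40.0
```

```bash
python3 -c "
from h import *
moment();held()
R=D(176,0);G=np.array([.4298,.1989,.044]);P=tcp(G,R)
print('pocket');plan([(P+[0,0,.07],R,20),(P+[0,0,.022],R,20)])
R=D(180,0);G=np.array([.455,-.243,.15]);P=tcp(G,R)
print('bin');plan([(P,R,20)])
"
```

```text
t 16.3 pos [0.4817 0.0986 0.3925] tilt [ 0.001  0.002 -1.   ] torque [ 0.062 -0.196  0.007 -0.036  0.09  -4.108] std [0.02  0.028 0.029 0.292 0.393 0.384] open 0.03570875269873961 39.99874323606491
side all 320 tool-frame pct1/50/99 [[-41.9, -22.6, -13.3], [-8.0, -18.5, 9.3], [39.2, 6.3, 32.5]]
side orange 27 tool-frame pct1/50/99 [[-42.5, -22.1, -14.5], [-38.6, -15.1, -11.3], [-22.2, 14.0, -7.1]]
wrist all 8564 tool-frame pct1/50/99 [[-40.5, -28.1, -23.5], [9.9, -0.8, -12.1], [41.1, 28.1, 20.9]]
wrist orange 4278 tool-frame pct1/50/99 [[-41.2, -18.2, -13.7], [17.0, -0.8, -12.0], [40.6, 16.3, -9.4]]
pocket
1 20, 13, 25, 27.9, 0.02, 0.02, 1
2 20, 13.4, 24.8, 28, 0.03, 0.02, 1
3 20, 13.9, 24.6, 27.9, 0.02, 0.01, 0.99
4 20, 14.2, 24.3, 27.9, 0.03, 0.02, 1
  -> wp [0.4298 0.1989 0.281 ]
5 20, 0, 0, 24, 0, 0, 0
6 20, 0, 0, 24, 0, 0, 0
  -> wp [0.4298 0.1989 0.233 ]
bin
1 20, 3.3, -42.7, 9.4, 0.01, 0.01, 0
2 20, 3.4, -42.7, 9.4, 0.01, 0.01, 0
3 20, 3.3, -42.8, 9.4, 0.02, 0.01, 0
4 20, 3.3, -42.7, 9.4, 0.01, 0.01, 0
5 20, 3.4, -42.7, 9.4, 0.01, 0.01, 0
6 20, 3.3, -42.7, 9.4, 0.01, 0.01, -0.01
7 20, 3.3, -42.7, 9.5, 0.01, 0, 0
8 20, 3.4, -42.7, 9.4, 0.02, 0.01, 0
  -> wp [ 0.455 -0.243  0.317]
```

The change was -0.026 N m, which is noise next to the +0.09 expected of a loose slug, so cassette 2 is sound too. It goes in the right pocket.

>>> drive_tool --moves '[20,13,25,28,0,0,1,20,13.4,24.8,28,0,0,1,20,13.9,24.6,28,0,0,1,20,14.2,24.3,28,0,0,1,20,0,0,24,0,0,0,20,0,0,22,0,0,0,20,0,0,0,0,0,0,20,0,0,0,0,0,0]'

```text
t: 17.3
tool_pos: [0.43, 0.199, 0.235]
orientation: [0.11, 3.139, 0.002]
force: [1.4, -0.1, -3.5]
opening: 0.0357
gripper_force: 40.0
```

>>> drive_tool --moves '[20,0,0,0,0,0,0]'

```text
t: 17.4
tool_pos: [0.4308, 0.1991, 0.2364]
orientation: [0.11, 3.136, 0.004]
force: [-0.1, 0.2, -4.1]
opening: 0.0357
gripper_force: 40.0
```

```bash
python3 -c "
from h import *
R=D(176,0);G=np.array([.4298,.1989,.044]);P=tcp(G,R)
print(robot.read_state()['tool_pos'],robot.read_state()['dq'].round(3))
c=robot.read_camera('wrist');X=cloud(c);col=c['color'].astype(int)
m=(col[...,0]>130)&(col[...,0]-col[...,2]>60)
n,l,st,ct=cv2.connectedComponentsWithStats(m.astype(np.uint8))
for i in range(1,n):
    if st[i,4]>150:
        Q=X[l==i];Q=Q[np.isfinite(Q[:,0])];print(st[i],np.percentile(Q,[2,50,98],axis=0).round(4).tolist())
cv2.imwrite('pics/w4.png',c['color'][...,::-1])
plan([(P+[0,0,.018],R,20),(P,R,20)],tmax=8)
"
```

```text
[0.43083848 0.19912889 0.23640546] [-0.003 -0.007 -0.006 -0.002 -0.004  0.001]
[  18  130   57  107 1097] [[0.3598, 0.0094, 0.02], [0.3942, 0.0402, 0.0228], [0.4328, 0.0679, 0.0245]]
[ 356  169   61   70 2071] [[0.3944, 0.2656, 0.0551], [0.4076, 0.2825, 0.0565], [0.4387, 0.2993, 0.0577]]
[ 226  182   63   83 3006] [[0.3913, 0.1828, 0.0795], [0.4051, 0.2011, 0.0811], [0.4377, 0.2167, 0.0825]]
[ 228  293   58   22 1100] [[0.4076, 0.1795, 0.081], [0.4648, 0.1961, 0.0822], [0.4732, 0.2127, 0.1512]]
1 20, 1.2, -0.3, 7.5, 0.16, 0.23, -0.03
  -> wp [0.4298 0.1989 0.229 ]
2 20, 0, 0, 6, 0, 0, 0
3 20, 0, 0, 6, 0, 0, 0
4 20, 0, 0, 6, 0, 0, 0
  -> wp [0.4298 0.1989 0.211 ]
```

View pics/w4.png

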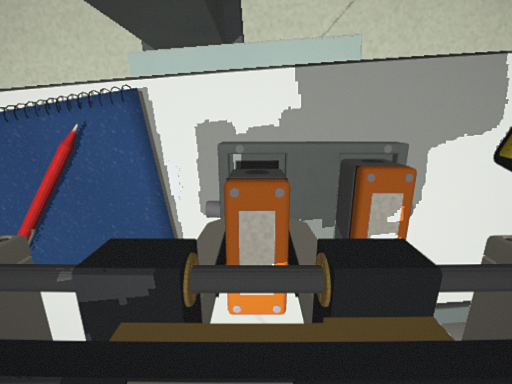

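Cassette 1 sits in its pocket with its lid at z ≈ .0565 (expected .056). Cassette 2 is lined up over the right pocket (opening at u ≈ 234–285, v ≈ 155). Lowering and releasing.

>>> drive_tool --moves '[20,1,0,7.5,0,0.2,0,20,0,0,6,0,0,0,20,0,0,6,0,0,0,20,0,0,6,0,0,0,20,0,0,0,0,0,0,20,0,0,0,0,0,0]'

```text
t: 18.05
tool_pos: [0.4296, 0.1991, 0.2106]
orientation: [-0.11, -3.138, -0.002]
force: [-5.8, -3.3, 13.7]
opening: 0.0362
gripper_force: 40.0
```

>>> drive_tool --moves '[20,0,0,0,0,0,0,45,0,0,0,0,0,0,55,0,0,0,0,0,0,58,0,0,0,0,0,0,58,0,0,-20,0,0,0,58,0,0,-40,0,0,0,58,0,0,-45,0,0,0,58,0,0,-30,0,0,0]'

```text
t: 18.85
tool_pos: [0.4296, 0.199, 0.3473]
orientation: [0.11, 3.139, 0.005]
force: [0.5, 1.1, 0.0]
opening: 0.0581
gripper_force: 0.0
```

```bash
python3 -c "
from h import *
s=robot.read_state();print(s['tool_pos'],s['opening'])
R=D(180,-23);P=tcp((.6097,.015,.0933),R);z=R.as_matrix()[:,2]
p=s['tool_pos'].copy();p[2]=.345
plan([(P-.12*z,R,60),(P-.04*z,R,60)],p=p,R=Rot.from_rotvec(s['orientation']))
"
```

```text
[0.42960081 0.19904813 0.34725989] 0.05813325321980471
1 60, -16.1, -35.8, -2.6, -0.13, -4.59, -0.8
2 60, -15.8, -35.9, -1.4, -0.13, -4.6, -0.79
3 60, -15.4, -36.2, -0.2, -0.13, -4.59, -0.8
4 60, -14.8, -36.4, 0.9, -0.12, -4.59, -0.8
5 60, -14.2, -36.7, 2, -0.13, -4.6, -0.8
  -> wp [0.4976 0.015  0.3575]
6 60, 0, 0, 40, 0, 0, 0
7 60, 0, 0, 40, 0, 0, 0
  -> wp [0.5288 0.015  0.2838]
```

>>> drive_tool --moves '[60,-16.1,-35.8,-2.6,-0.1,-4.6,-0.8,60,-15.8,-35.9,-1.4,-0.1,-4.6,-0.8,60,-15.4,-36.2,0,-0.1,-4.6,-0.8,60,-14.8,-36.4,1,-0.1,-4.6,-0.8,60,-14.2,-36.7,2,-0.1,-4.6,-0.8,60,0,0,20,0,0,0,60,0,0,30,0,0,0,60,0,0,30,0,0,0]'

```text
t: 19.65
tool_pos: [0.5289, 0.0139, 0.2826]
orientation: [0.001, 2.741, -0.005]
force: [-1.1, -0.3, -0.5]
opening: 0.06
gripper_force: 0.0
```

>>> drive_tool --moves '[60,0,0,0,0,0,0,60,0,0,0,0,0,0,60,0,0,0,0,0,0]'

```text
t: 19.95
tool_pos: [0.5287, 0.0147, 0.2845]
orientation: [-0.001, 2.74, -0.005]
force: [0.2, 0.0, 0.1]
opening: 0.0599
gripper_force: 0.0
```

```bash
python3 -c "
from h import *
s=robot.read_state();print(s['tool_pos'],s['dq'].round(3))
R=D(180,-23);P=tcp((.6097,.015,.0933),R)
plan([(P,R,60)],tmax=16)
"
```

```text
[0.52873462 0.01466797 0.28447393] [-0.    -0.011 -0.005  0.    -0.004 -0.001]
1 60, 0.1, 0.2, 13.5, -0.06, 0, 0.03
2 60, 0, 0.1, 13.6, -0.06, -0.01, 0.02
3 60, 0.1, 0.1, 13.5, -0.07, 0, 0.03
  -> wp [0.5444 0.015  0.247 ]
```

>>> drive_tool --moves '[60,0,0.1,13.5,0,0,0,60,0,0.1,13.5,0,0,0,60,0,0.1,13.5,0,0,0,60,0,0,0,0,0,0,40,0,0,0,0,0,0,20,0,0,0,0,0,0,20,0,0,0,0,0,0,20,0,0,0,0,0,0]' --grip_force 40

```text
t: 20.75
tool_pos: [0.5443, 0.0149, 0.2466]
orientation: [-0.0, 2.741, -0.004]
force: [-4.1, 1.8, 5.9]
opening: 0.0358
gripper_force: 40.0
```

>>> drive_tool --moves '[20,0,0,0,0,0,0,20,0,0,0,0,0,0,20,0,0,-15,0,0,0,20,0,0,-30,0,0,0,20,0,0,-40,0,0,0,20,0,0,-40,0,0,0,20,0,0,-35,0,0,0,20,0,0,0,0,0,0]'

```text
t: 21.55
tool_pos: [0.482, 0.0152, 0.3984]
orientation: [-0.001, 2.734, -0.006]
force: [1.8, -0.2, -3.7]
opening: 0.0355
gripper_force: 40.0
```

>>> drive_tool --moves '[20,0,0,0,0,7.6,0,20,0,0,0,0,7.6,0,20,0,0,0,0,7.6,0,20,0,0,0,0,0,0,20,0,0,0,0,0,0,20,0,0,0,0,0,0,20,0,0,0,0,0,0]'

```text
t: 22.25
tool_pos: [0.4817, 0.0153, 0.3928]
orientation: [0.0, 3.138, -0.005]
force: [-0.5, -0.3, -3.4]
opening: 0.0361
gripper_force: 40.0
```

```bash
python3 -c "
from h import *
moment()"
```

```text
t 22.6 pos [0.4819 0.0152 0.3932] tilt [ 0.002 -0.003 -1.   ] torque [ 0.036 -0.195  0.012 -0.028  0.233 -4.301] std [0.032 0.019 0.028 0.486 0.373 0.472] open 0.03626032199970924 39.995943903923035
```

>>> drive_tool --moves '[20,0,0,0,0,7,0,20,0,0,0,0,7,0,20,0,0,0,0,7,0,20,0,0,0,0,0,0,20,0,0,0,0,0,0,20,0,0,0,0,0,0,20,0,0,0,0,0,0,20,0,0,0,0,0,0]'

```text
t: 23.45
tool_pos: [0.4817, 0.0153, 0.3935]
orientation: [-0.001, -2.779, 0.005]
force: [-0.1, -0.1, -4.4]
opening: 0.0358
gripper_force: 40.0
```

>>> drive_tool --moves '[20,0,0,0,0,-7,0,20,0,0,0,0,-7,0,20,0,0,0,0,-7,0,20,0,0,0,0,0,0,20,0,0,0,0,0,0,20,0,0,0,0,0,0,20,0,0,0,0,0,0]'

```text
t: 24.15
tool_pos: [0.4821, 0.0152, 0.3927]
orientation: [-0.001, -3.14, 0.005]
force: [-0.8, 0.8, -4.5]
opening: 0.0358
gripper_force: 40.0
```

```bash
python3 -c "
from h import *
moment()
R=D(180,0);P=tcp(np.array([.457,-.243,.17]),R)
print('bin');plan([(P,R,20)])
"
```

```text
t 24.5 pos [0.482  0.0152 0.3928] tilt [ 0.001 -0.003 -1.   ] torque [ 5.70e-02 -1.87e-01  4.00e-03 -8.30e-02 -1.29e-01 -4.42e+00] std [0.015 0.033 0.026 0.44  0.426 0.375] open 0.035932090937763 39.996047616004944
bin
1 20, 4.2, -43, 9.5, -0.03, 0.01, 0
2 20, 4.1, -43, 9.4, -0.04, 0.01, -0.01
3 20, 4.2, -43, 9.4, -0.03, 0.01, 0
4 20, 4.1, -43.1, 9.4, -0.03, 0.01, 0
5 20, 4.2, -43, 9.3, -0.03, 0, 0
6 20, 4.1, -43, 9.4, -0.04, 0.01, -0.01
  -> wp [ 0.457 -0.243  0.337]
```

None of the three has shown a change yet, so the hold may have been too short or the return too brisk. I'll tip cassette 3 farther and longer, then come back slowly.

>>> drive_tool --moves '[20,0,0,0,0,5,0,20,0,0,0,0,5,0,20,0,0,0,0,5,0,20,0,0,0,0,5,0,20,0,0,0,0,5,0,20,0,0,0,0,5,0,20,0,0,0,0,0,0,20,0,0,0,0,0,0]'

```text
t: 25.35
tool_pos: [0.4823, 0.0152, 0.3927]
orientation: [-0.001, -2.622, 0.004]
force: [-0.4, 0.1, -3.0]
opening: 0.0361
gripper_force: 40.0
```

```bash
python3 -c "
from h import *
moment(8);moment(8)"
```

```text
t 25.7 pos [0.4818 0.0152 0.3933] tilt [-0.498 -0.003 -0.867] torque [ 0.045 -0.654  0.011 -0.74   0.039 -3.758] std [0.033 0.151 0.014 1.277 0.282 0.646] open 0.035869437527271376 39.99589204788208
t 26.1 pos [0.4819 0.0153 0.3929] tilt [-0.499 -0.003 -0.867] torque [ 0.058 -0.702 -0.012  0.074  0.184 -4.325] std [0.025 0.019 0.03  0.348 0.345 0.464] open 0.03605633374670128 39.9958410859108
```

>>> drive_tool --moves '[20,0,0,0,0,-2,0,20,0,0,0,0,-4,0,20,0,0,0,0,-5,0,20,0,0,0,0,-5,0,20,0,0,0,0,-5,0,20,0,0,0,0,-4,0,20,0,0,0,0,-3,0,20,0,0,0,0,-2,0]'

```text
t: 26.95
tool_pos: [0.4816, 0.0153, 0.3932]
orientation: [0.001, 3.137, -0.005]
force: [0.3, 0.9, -4.3]
opening: 0.0354
gripper_force: 40.0
```

>>> drive_tool --moves '[20,0,0,0,0,0,0,20,0,0,0,0,0,0,20,0,0,0,0,0,0]'

```text
t: 27.25
tool_pos: [0.4819, 0.0152, 0.3929]
orientation: [0.0, 3.141, -0.005]
force: [0.4, -0.7, -4.0]
opening: 0.0358
gripper_force: 40.0
```

```bash
python3 -c "
from h import *
moment(10)"
```

```text
t 27.7 pos [0.482  0.0152 0.3929] tilt [ 0.001 -0.003 -1.   ] torque [ 7.900e-02 -1.210e-01  4.000e-03 -1.830e-01 -2.280e-01 -4.098e+00] std [0.024 0.018 0.019 0.476 0.337 0.549] open 0.03571859461263063 39.996036887168884
```

This time there was a thump (torque std 0.15 just after tipping), and the level moment moved from -0.19 to -0.12. I'll re-measure and check for slip in the grip.

```bash
python3 -c "
from h import *
moment(12);held()
R=D(180,0);P=tcp(np.array([.457,-.243,.17]),R)
print('bin');plan([(P,R,20)])"
```

```text
t 28.3 pos [0.4819 0.0152 0.393 ] tilt [ 0.001 -0.003 -1.   ] torque [ 0.058 -0.088 -0.     0.012  0.013 -4.28 ] std [0.019 0.023 0.031 0.47  0.621 0.372] open 0.035720901142764244 39.996103048324585
side all 315 tool-frame pct1/50/99 [[-41.4, -21.9, -13.2], [-5.1, -18.5, 10.9], [40.4, 1.9, 32.9]]
side orange 13 tool-frame pct1/50/99 [[-41.5, -18.7, -14.5], [-38.5, -9.3, -11.4], [-26.1, 3.8, -6.9]]
wrist all 8574 tool-frame pct1/50/99 [[-39.8, -28.2, -23.5], [10.4, -0.8, -12.0], [41.8, 28.1, 20.4]]
wrist orange 4321 tool-frame pct1/50/99 [[-40.4, -18.2, -13.5], [17.9, -0.8, -11.9], [41.4, 16.3, -9.1]]
bin
1 20, 4.2, -43, 9.5, -0.03, 0.01, 0
2 20, 4.1, -43, 9.4, -0.04, 0.01, -0.01
3 20, 4.2, -43, 9.4, -0.03, 0.02, 0
4 20, 4.1, -43.1, 9.4, -0.03, 0.01, 0
5 20, 4.2, -43, 9.4, -0.03, 0.01, 0
6 20, 4.1, -43, 9.4, -0.04, 0.01, -0.01
  -> wp [ 0.457 -0.243  0.337]
```

The moment is now -0.088, a change of about 0.09 N m, and the cassette hasn't slipped. Cassette 3 is the rattler and goes in the bin.

>>> drive_tool --moves '[20,4,-43,8,0,0,-1,20,4,-43,8,0,0,-1,20,4,-43,8,0,0,-1,20,4,-43,8,0,0,-1,20,4,-43,8,0,0,-1,20,4,-43,8,0,0,0,20,0,0,0,0,0,0,20,0,0,0,0,0,0]'

```text
t: 29.3
tool_pos: [0.4688, -0.2446, 0.3453]
orientation: [-0.133, 3.138, -0.004]
force: [-0.2, 0.1, -3.9]
opening: 0.0358
gripper_force: 40.0
```

```bash
python3 -c "
from h import *
s=robot.read_state();print(s['tool_pos'])
R=D(185,0);P=tcp(np.array([.455,-.244,.056]),R)
plan([(P+[0,0,.08],R,20),(P,R,20)],tmax=30)
T=cloud(robot.read_camera('top'));z=T[185:275,315:392].reshape(-1,3);z=z[(z[:,2]>.09)&(z[:,2]<.125)]
print(cv2.minAreaRect((z[:,:2]*1000).astype(np.float32)),'(start: 466.9 -242.1)')"
```

```text
[ 0.46882769 -0.24456786  0.34529711]
1 20, 6.9, 0.9, 21.1, -0.07, 0.01, -0.08
2 20, 6.8, 0.9, 21.2, -0.07, 0, -0.08
  -> wp [ 0.455 -0.244  0.303]
3 20, 0, 0, 26.7, 0, 0, 0
4 20, 0, 0, 26.6, 0, 0, 0
5 20, 0, 0, 26.7, 0, 0, 0
  -> wp [ 0.455 -0.244  0.223]
((471.28460693359375, -240.3441162109375), (166.89540100097656, 158.4293975830078), 4.630212783813477) (start: 466.9 -242.1)
```

>>> drive_tool --moves '[20,7,1,21,0,0,0,20,7,1,21,0,0,0,20,0,0,27,0,0,0,20,0,0,27,0,0,0,20,0,0,22,0,0,0,20,0,0,0,0,0,0,20,0,0,0,0,0,0,20,0,0,0,0,0,0]'

```text
t: 30.15
tool_pos: [0.4562, -0.2432, 0.2298]
orientation: [-0.138, 3.135, -0.008]
force: [-0.9, -0.7, -3.6]
opening: 0.0359
gripper_force: 40.0
```

>>> drive_tool --moves '[40,0,0,0,0,0,0,55,0,0,0,0,0,0,55,0,0,0,0,0,0,55,0,0,-20,0,0,0,55,0,0,-40,0,0,0,55,0,0,-45,0,0,0,55,0,0,-40,0,0,0,55,0,0,0,0,0,0]'

```text
t: 30.95
tool_pos: [0.4566, -0.2438, 0.3807]
orientation: [-0.136, 3.128, -0.017]
force: [0.8, -1.0, 0.6]
opening: 0.0548
gripper_force: 0.0
```

```bash
python3 -c "
from h import *
print(robot.read_state()['tool_pos'],robot.read_state()['force'])
c=robot.read_camera('side');cv2.imwrite('pics/s9.png',cv2.resize(c['color'][120:350,150:350],None,fx=2.5,fy=2.5)[...,::-1])
for n in('top','side'):
    c=robot.read_camera(n);X=cloud(c);col=c['color'].astype(int)
    m=(col[...,0]>120)&(col[...,0]-col[...,2]>60)
    k,l,st,ct=cv2.connectedComponentsWithStats(m.astype(np.uint8))
    for i in range(1,k):
        Q=X[l==i];Q=Q[np.isfinite(Q[:,0])]
        if st[i,4]>60 and len(Q) and .3<Q[:,0].mean()<.6 and Q[:,2].max()<.2:
            q=Q-Q.mean(0);V=np.linalg.svd(q,full_matrices=False)[2]
            print(n,st[i],np.percentile(Q,[2,50,98],axis=0).round(4).tolist(),V[0].round(3),V[2].round(3))
"
```

```text
[ 0.45659103 -0.24381533  0.38072754] [ 0.80187823 -0.9665732   0.5805142 ]
top [159 224  14  30 217] [[0.394, 0.2647, 0.0502], [0.4368, 0.2812, 0.0561], [0.4764, 0.3014, 0.0616]] [-0.998  0.066  0.001] [-0.002 -0.046  0.999]
top [188 226  14  29 217] [[0.3903, 0.1818, 0.0456], [0.43, 0.1988, 0.0567], [0.4695, 0.2189, 0.061]] [-0.996  0.086 -0.   ] [ 0.008  0.082 -0.997]
side [216 299  32  16 190] [[0.4231, -0.2663, 0.0447], [0.4733, -0.2569, 0.0499], [0.4983, -0.2292, 0.0536]] [-0.947 -0.322 -0.017] [ 0.007  0.03  -1.   ]
```

View pics/s9.png

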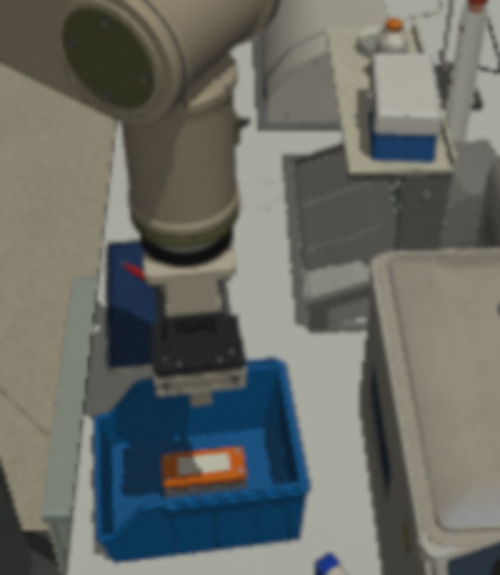

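The picture shows the rattler lying flat in the bin at about (203,467), the shelf items upright and the gripper clear. The top-camera depth shows both lids in the carrier at z ≈ .056, within 1–2 mm of the pocket centres.

```bash
python3 -c "
from plant import robot
print(robot.close_job())"
```

```text
the job is handed in; nothing more can be done
None
```

I handed the job in at about 31 s: cassette_3 is in the blue bin as the rattler, cassettes 1 and 2 are seated lids up in the carrier pockets, and the shelf items still stood upright. Only cassette_3's wrist moment shifted (about 0.09 N m, with a thump), but that came on a second, 30° tip after nothing moved at 21°. Cassettes 1 and 2 were tipped only to 21°, so they count as sound because exactly one is adrift; the hand-in gave no verdict.

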